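# Set and close the cam clamp of an engine stand

### The job

The head of the small yellow engine stand is loose. Turn the black four-spoked nut on its clamp until the red cam lever, swung from its open end, first meets firm resistance about half-way through its swing (when it points straight out, in line with the clamp bolt); then swing the lever fully home to its closed end, let go, and leave the other things on the bench standing where they are.

Things in the scene. Friction and masses are not known exactly. Their poses are not given: they have to be found in the camera images.
- stand: Yellow bench stand, fixed to the bench. Origin on the bench under the clamp's middle; x along the horizontal steel tube (away from the robot, to the finned cylinder), y along the clamp bolt from nut to lever, z up. Tube and sleeve stay below 127 mm; finned cylinder (x 119 to 236, y -50 to 50 mm) below 147 mm; the T-bar at x = -118 mm is 95 mm high.
- bolt_mid (a point): Middle of the horizontal clamp bolt, 165 mm above the stand's origin, between two upright yellow ears (tops at 186 mm; x -17 to 17, y -19 to 19 mm). The cam lever is on the bolt's +y end (stand axes), the nut on its -y end, bearing on steel spring washers (about 27 N per mm in all) at the ear. Nut too loose: the lever closes freely and does not clamp.
- nut (a joint): Turn of the nut, rad (0 to 5.6), growing as it tightens (2.2 mm per rad): the spoke on the stand's +x side goes down. At 0 and each 1.571 rad the 4 spokes point +x, up, -x, down: bars 10 mm thick, 15 mm balls, 42 mm long from the axis. Press a spoke down to turn it (0.06 N m, more when it bites); it stays. The biting point differs each time; the start is always too loose, by at least 1.1 rad.
- lever (a joint): Swing of the red lever about its upright pivot, rad: 0 open (towards stand -x, 15 deg outward), 1.3 half-way, straight out to +y, 2.6 closed at its stop (towards +x). Loose, it drags with 0.1 N m (1.3 N at the knob) and stays. The cam draws the bolt 10*(0.667-cos(reading+0.84)) mm; past 2.3 it goes over centre and stays shut. Well set, closing takes 6 to 14 N at the knob.
- lever_pivot (a point): Point on the lever's upright pivot axis, 165 mm high, 40 mm on the +y side of the stand's middle.
- lever_knob (a point): Centre of the upright round knob at the lever's end, 80 mm from the pivot: 18 mm in diameter, standing from 157 to 210 mm height (the point is at 183.5 mm). It can be pushed from any side or pinched from above.
- wrench: Steel spanner about 190 mm long lying on the bench, origin under its middle; leave it alone.
- oilcan_mid (a point): Middle of an oil can, 66 mm in diameter, 120 mm tall, standing on the bench; leave it alone.
- boltjar_mid (a point): Middle of a jar, 64 mm in diameter, 85 mm tall, standing on the bench; leave it alone.
- drawbolt: The clamp bolt, which the cam pulls to the stand's +y by up to 16 mm as the lever closes, with the nut on its -y end; origin at the bolt's middle, 165 mm high, axes parallel to the stand's.
- washers: Steel spring-washer seat between nut and ear on the bolt, 24 mm in diameter; where it sits along the bolt varies by up to 3.3 mm from start to start, which shifts the biting point. The clamp's force is what bolt and nut press on it.
- nut_mid (a point): Centre of the nut, on the bolt's axis, in the plane of its spokes: 165 mm high, 80 mm on the -y side of the stand's middle with the lever open (up to 16 mm less as it closes). The hub is 35 mm thick, from 25 mm outside to 36 mm inside of that plane. Turning does not shift it noticeably.

How it is judged:
On the way:
1. the lever bites around the middle of its swing: between 1.0 and 1.75 rad the clamp presses with more than 25 N (value of joint lever between 1 and 1.75 rad and contact force between drawbolt and washers above 25 N), for 0.04 s.
At the end, for the whole second after the job is handed in: The lever is fully closed (above 2.5 of 2.6 rad) and the clamp presses with 75 to 210 N, which is what a nut set to bite at about mid-swing (resistance first felt between about 1.05 and 1.55 rad) gives (value of joint lever above 2.5 rad and contact force between drawbolt and washers between 75 and 210 N); the robot touches nothing.
It fails at once if the spanner, the oil can or the jar was shifted by more than 30 mm or tipped (distance of any of wrench, oilcan_mid, boltjar_mid from where it was at the start of the episode above 0.03 m or angle between any of oilcan_mid, boltjar_mid's own z axis and vertical above 0.5 rad).
It also fails if it takes over 72 s, if anything falls off the work surface, if the arm or the gripper's body presses on something with over 40 N, if the wrist force passes 120 N, or if a joint passes its speed limit or range.

### The arm

A 6-joint arm with a two-finger parallel gripper is mounted at the origin on the work surface. World frame = base frame: x ahead of the robot, y to its left, z up, the work surface at z = 0. Lengths are in m, angles in rad, forces in N, time in s.
With the tool pointing down it reaches from about 0.225 to 0.875 m from the base axis. Payload 3.4 kg.
Tool frame: the origin (TCP) lies at the very end of the fingers, on their centre line; the grasp point (between the pads) lies 19 mm behind it; z points along the fingers, y is the direction in which the jaws open and shut (so a half turn about z gives the same grasp; the last joint's range is limited). The gripper opens to 85 mm and grips with 20 to 120 N. Pads are 22 mm wide; open, the fingers measure 114 mm over their backs; the gripper's body (76 mm by 85 mm) begins 54 mm behind the grasp point. The pads swing forward as they close: fully open they stand 13 mm farther back than shut.
Start: joints at [-1.228, 0.276, 1.505, -0, 1.361, -0.121], TCP at [0.257, -0.514, 0.231] pointing down, gripper open.
Joint ranges: [-2.89, 2.89], [-0.75, 2.08], [0.22, 2.7], [-1.18, 4.32], [0.11, 2.71], [-2.7, 2.7]. Speed limits (rad/s): [2.57, 2.57, 3.14, 3.14, 3.14, 3.14].

### API

Orientations are given as a unit quaternion [w, x, y, z].
In Python, from rig import manip, viewer, job gives the robot as it stands.
- The arm moves only by the shell command python3 -m crank 'ROWS' [OPENING] [FORCE]. ROWS is JSON, a list of rows, each a list of 6 numbers: the shift along the tool's x, y, z in m, then the turn, a rotation vector about the tool's x, y, z in degrees. In form: [[dx, dy, dz, rx, ry, rz], ...]. A call has 1 to 20 rows; each row is the pose to reach, as a shift and turn from the pose measured when the call began, along the tool's axes at that moment; what a row does not reach only later rows make up. A row lasts 1/8 s, in which the tool goes at most 62.5 mm and 10.7 degrees, less where a joint would pass 70% of its speed; a pose out of reach is approached as far as the arm can. A call with a gripper value outside its range is refused whole. OPENING is the opening, from 0 (shut) to 1 (fully open), set as the call begins (- or left out, the last holds). The fingers move at their own pace and stop on an object; FORCE is the grip in N (left out, the last holds). Time passes only in rows, so rows that repeat a pose let the fingers close. It gives the time, the measured TCP pose, the force and the opening at its end, in the units of the state.
- manip.get_state(): the state, without advancing time (a new reading comes with each control period).
- viewer.get_image(name): name is "scene" or "top" or "wrist"; returns a dict with "frame" (480x640x3 uint8, blue, green, red), "range_z" (480x640 float32, m along the optical axis (not along the pixel's ray), 0 where there is no reading), "intrinsics" (3x3 intrinsics, pixels), "world_from_camera" (4x4, takes a point from camera to world coordinates); the wrist camera has in their place "mount" (4x4, takes a point from camera to tool coordinates, whose origin is the TCP and whose axes are the flange's). Camera axes: x right, y up, looking along -z (the intrinsics and any distortion apply to the point x, -y, -z); pixel columns grow to the right and rows downward; lengths in m; the calibration is good to about 2 mm. A picture is of the moment at which its call begins: read the wrist's pose just before it.
- job.sign_off(): hands the job in, once; it reports no verdict.
The state is a dict: "clock": time; "qpos": joint angles; "qd": joint speeds; "effort": joint torques, N m; "position": TCP position; "ee_rot": TCP orientation; "contact_force": force on the tool from outside, world axes, zero at the start; "moment": the same for the moment, N m; "width": finger opening in m.
Only numpy, scipy, OpenCV 4.12 (cv2) and the standard library are available. Lean on these libraries where they do the work, as an engineer would, in place of code of your own. Each camera call takes 0.05 s, during which the arm holds its last target. There are 200 camera calls.

## Working session

There is one attempt and no reset: what is moved stays moved. The work goes in short steps, Python scripts to look and compute and a shell command to move; the robot and the scene stay as the last step left them, time stands still between calls to the robot, and variables do not carry over. Pictures are saved under pics/ and viewed, about 8 in all and at most 12, crops included, and the job is handed in when it is done.

```bash
ls; mkdir -p pics; python3 - <<'E'
from rig import manip, viewer
import cv2,pickle
s=manip.get_state();print(s)
for n in("scene","top"):
    d=viewer.get_image(n);cv2.imwrite(f"pics/{n}0.png",d["frame"]);pickle.dump(d,open(f"{n}0.pkl","wb"));print(n,d["intrinsics"],d["world_from_camera"])
E
```

```text
pics
{'clock': 0.0, 'qpos': array([-1.22798648e+00,  2.76605439e-01,  1.50618983e+00, -9.97611239e-06,
        1.36068357e+00, -1.20957047e-01]), 'qd': array([ 0.00214255, -0.00193179,  0.00056763, -0.0001114 ,  0.00022766,
        0.00092163]), 'effort': array([-4.77238664e-04, -4.16777515e+01, -2.45800638e+01, -7.09961796e-05,
        1.12179236e-02,  1.00226924e-05]), 'position': array([ 0.25703664, -0.51373511,  0.23041117]), 'ee_rot': array([-9.36753423e-04,  9.73234612e-01,  2.29811883e-01, -1.09246524e-04]), 'contact_force': array([ 0.24182806, -0.38937077,  0.3193634 ]), 'moment': array([-0.10723624, -0.05213676, -0.00809045]), 'width': 0.08499118234344984}
scene [[450.62998563   0.         314.84472833]
 [  0.         450.62998563 240.7480268 ]
 [  0.           0.           1.        ]] [[-0.54000873 -0.64411683  0.54176017  1.14259834]
 [ 0.84153515 -0.42426482  0.33439191  0.37797393]
 [ 0.01446233  0.63648478  0.77115366  0.95355541]
 [ 0.          0.          0.          1.        ]]
top [[612.3995874    0.         324.3023126 ]
 [  0.         612.3995874  244.45880118]
 [  0.           0.           1.        ]] [[-0.00935598  0.98333489 -0.18156255  0.34000425]
 [-0.99958346 -0.00423968  0.02854694  0.0213254 ]
 [ 0.02730143  0.18175401  0.98296496  1.25029913]
 [ 0.          0.          0.          1.        ]]
```

View pics/scene0.png

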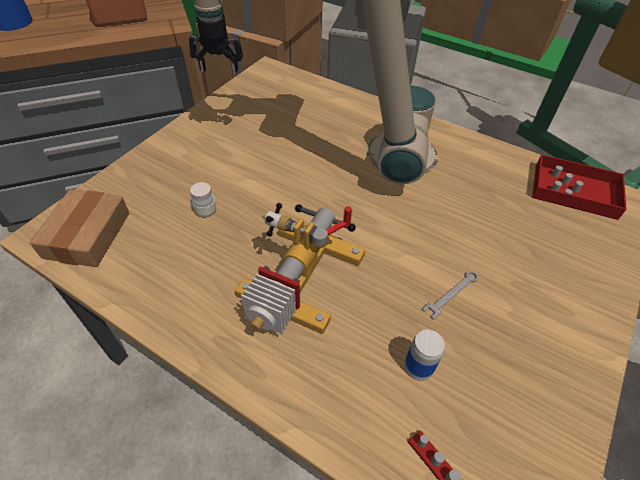

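View pics/top0.png

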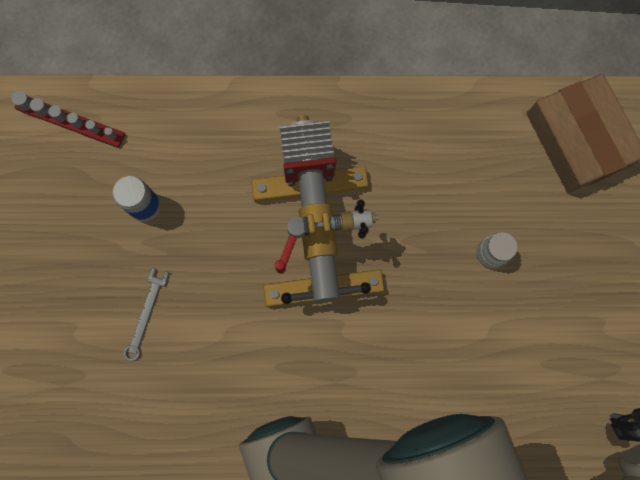

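Top view: the lever knob is at about (281,266), the pivot at (298,226), and the nut at (362,219) with spokes near (361,206) and (363,232). The stand's +x points up in the image.

```bash
cat > h.py <<'E'
import numpy as np,cv2,pickle
def cloud(d,T=None):
    z=d["range_z"];K=d["intrinsics"];v,u=np.mgrid[:480,:640]
    P=np.stack([(u-K[0,2])/K[0,0]*z,-(v-K[1,2])/K[1,1]*z,-z],-1)
    T=d["world_from_camera"] if T is None else T
    return P@T[:3,:3].T+T[:3,3]
E
python3 - <<'E'
from h import *
for n,b in(("top",(240,400,100,320)),("scene",(220,380,180,380))):
    d=pickle.load(open(n+"0.pkl","rb"));P=cloud(d);f=d["frame"].astype(int)
    m=np.zeros((480,640),bool);m[b[2]:b[3],b[0]:b[1]]=1;m&=d["range_z"]>0
    B,G,R=f[...,0],f[...,1],f[...,2]
    z=P[...,2]
    red=m&(R>110)&(G<60)&(z>.15)&(z<.23)
    q=P[red];print(n,"red",len(q),q.min(0),q.max(0))
    k=q[q[:,2]>.195];print(" knobtop",len(k),k.mean(0), k.min(0),k.max(0))
    blk=m&(R<60)&(G<60)&(B<60)&(z>.12)&(z<.23)
    q=P[blk];print(" blk",len(q));
    for lo,hi in((.12,.15),(.15,.16),(.16,.17),(.17,.18),(.18,.195),(.195,.22)):
        s=q[(q[:,2]>lo)&(q[:,2]<hi)]
        if len(s):print("  ",lo,len(s),s.mean(0),s.min(0),s.max(0))
    hi=m&(z>.15)
    for v in range(190,280,6):
        if n=="top":print(v,[(u,int(z[v,u]*1000)) for u in range(268,388,6) if hi[v,u]])
    # crop
    x0,x1,y0,y1=(250,400,170,310) if n=="top" else (240,380,180,280)
    cv2.imwrite(f"pics/{n}c.png",cv2.resize(d["frame"][y0:y1,x0:x1],None,fx=4,fy=4,interpolation=cv2.INTER_CUBIC))
    # tube axis: gray/yellow points z 0.09..0.127
    t=P[m&(z>.11)&(z<.13)];c=t.mean(0);print("tube",c,np.linalg.svd((t-c)[:,:2],full_matrices=False)[2][0])
E
```

```text
top red 234 [0.49081604 0.04425088 0.1639675 ] [0.55683747 0.07620977 0.21467117]
 knobtop 65 [0.4981152  0.06872569 0.21027367] [0.49081604 0.06066583 0.20530842] [0.50551429 0.07620977 0.21467117]
 blk 516
   0.12 274 [6.73419376e-01 4.89507510e-05 1.35677175e-01] [ 0.55783286 -0.08628261  0.12001025] [0.70233732 0.062284   0.14971154]
   0.15 14 [ 0.57105761 -0.02598278  0.1544386 ] [ 0.55788791 -0.07630142  0.15016954] [0.60937157 0.03001602 0.15960942]
   0.16 23 [ 0.56523296 -0.00650981  0.16593439] [ 0.55555803 -0.04083085  0.16090539] [0.57158451 0.03531921 0.16976115]
   0.17 45 [ 0.57448952 -0.00413864  0.17582674] [ 0.55465318 -0.07837931  0.17001689] [0.60053869 0.03884991 0.17981917]
   0.18 120 [ 0.58143581 -0.06001785  0.18795649] [ 0.55438866 -0.08535104  0.18008415] [0.61516564 0.02445895 0.19496688]
   0.195 40 [ 0.59152598 -0.0765292   0.19697668] [ 0.55681885 -0.08487016  0.19527932] [ 0.61505283 -0.06807852  0.20067435]
190 []
196 []
202 [(358, 194), (364, 197)]
208 [(358, 185)]
214 [(310, 184), (328, 185), (346, 180), (352, 177), (358, 182), (364, 182), (370, 17
[... 929 characters left out ...]
933695  0.14983051]
   0.15 25 [ 0.59710546 -0.03755601  0.15432647] [ 0.58504055 -0.08022985  0.15034298] [0.61656489 0.02672601 0.15877835]
   0.16 19 [ 0.59105258 -0.00743774  0.16511598] [ 0.58627726 -0.09036453  0.16007534] [0.60335079 0.03043476 0.16918876]
   0.17 19 [ 0.58554515 -0.01026474  0.17485882] [ 0.56989311 -0.08114789  0.17036564] [0.59971878 0.03204352 0.17939859]
   0.18 50 [ 0.5859059  -0.07753734  0.18867039] [ 0.55952576 -0.0841166   0.18079787] [ 0.61684999 -0.06960096  0.19498179]
   0.195 12 [ 0.59229591 -0.07885963  0.19647319] [ 0.56211054 -0.08466637  0.1950596 ] [ 0.61568648 -0.07349817  0.19930042]
tube [0.64888943 0.01111741 0.12043489] [0.99057043 0.13700447]
```

View pics/topc.png

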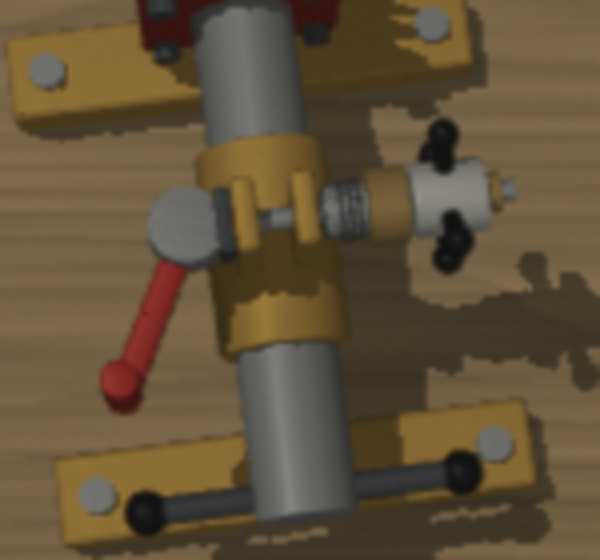

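View pics/scenec.png

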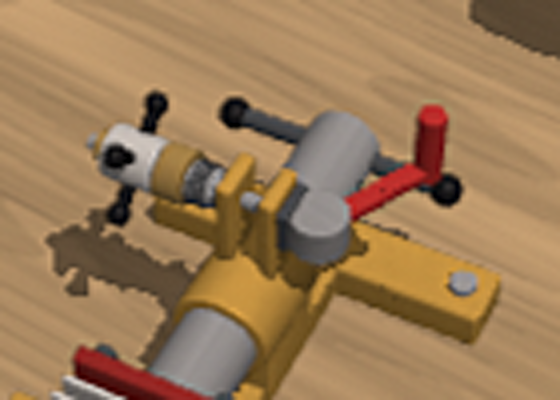

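The first two crops agree. The lever sits about 15° past open, the nut spokes form an X at about 45°, the nut is near (0.5875,-0.0775), and the stand yaw is about 7.6°. I'll close the fingers and go above the +x spoke, with tool x along stand x.

```bash
cat >> h.py <<'E'
from scipy.spatial.transform import Rotation as R
def Rt(s): return R.from_quat(np.array(s["ee_rot"])[[1,2,3,0]])
YAW=np.radians(7.6); O=np.array([.578,-.0005,0])
Sx=np.array([np.cos(YAW),np.sin(YAW),0]);Sy=np.array([-Sx[1],Sx[0],0])
SR=np.stack([Sx,Sy,[0,0,1]],1)
def stand(p): return SR.T@(np.asarray(p)-O)
def world(q): return SR@np.asarray(q,float)+O
def go(q,yaw=0):
    "stand-frame target (m), tool-x yaw deg rel. stand x -> tool shift/turn"
    from rig import manip
    s=manip.get_state();r=Rt(s)
    d=r.inv().apply(world(q)-s["position"])
    X=SR@np.array([np.cos(np.radians(yaw)),np.sin(np.radians(yaw)),0]);Z=np.array([0,0,-1.])
    t=R.from_matrix(np.stack([X,np.cross(Z,X),Z],1))
    return np.round(d,4),np.round((r.inv()*t).as_rotvec(degrees=True),2)
def st():
    from rig import manip
    s=manip.get_state();print("t",round(s["clock"],2),"stand pos mm",np.round(stand(s["position"])*1e3,1),"F stand",np.round(SR.T@s["contact_force"],1),"q",np.round(s["qpos"],2),"w",round(s["width"],4))
E
python3 -c "
from h import *
st();print(stand([.5875,-.0775,0]))
print(go([.031,-.078,.250]))"
```

```text
t 0.1 stand pos mm [-386.  -466.4  230.5] F stand [ 0.6 -0.3 -0.1] q [-1.23  0.28  1.51  0.    1.36 -0.12] w 0.0855
[-0.00076719 -0.07758003  0.        ]
(array([ 0.5206, -0.2317, -0.019 ]), array([-0.09,  0.  , 18.97]))
```

```bash
python3 -m crank '[[0.04,-0.018,-0.019,0,0,2],[0.09,-0.04,-0.019,0,0,4],[0.14,-0.062,-0.019,0,0,6],[0.19,-0.085,-0.019,0,0,8],[0.24,-0.107,-0.019,0,0,10],[0.29,-0.129,-0.019,0,0,12],[0.34,-0.151,-0.019,0,0,14],[0.39,-0.174,-0.019,0,0,16],[0.44,-0.196,-0.019,0,0,18],[0.49,-0.218,-0.019,0,0,19],[0.5206,-0.2317,-0.019,0,0,19],[0.5206,-0.2317,-0.019,0,0,19],[0.5206,-0.2317,-0.019,0,0,19]]' 0 40; python3 - <<'E'
from h import *
from rig import viewer,manip
st();print(go([.031,-.078,.210]))
s=manip.get_state();d=viewer.get_image("wrist");T=np.eye(4);T[:3,:3]=Rt(s).as_matrix();T[:3,3]=s["position"]
cv2.imwrite("pics/w1.png",d["frame"])
E
```

```text
clock: 1.72
position: [0.6184, -0.074, 0.2495]
ee_rot: [-0.001, 0.998, 0.066, -0.001]
contact_force: [-0.4, 0.8, -0.5]
width: 0.0004
t 1.73 stand pos mm [ 30.3 -78.2 249.5] F stand [-0.3  0.8 -0.5] q [-0.23  0.34  1.36  0.    1.44  1.21] w 0.0004
(array([ 0.0008, -0.0002,  0.0395]), array([-0.08,  0.12, -0.02]))
```

View pics/w1.png

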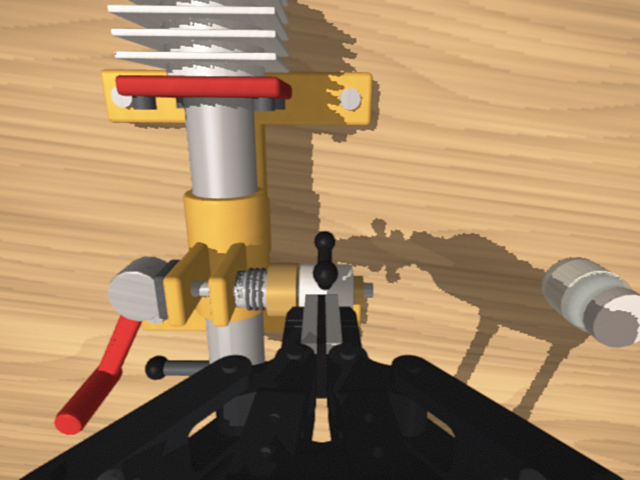

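The fingers sit in line with the spokes at (325,240) and (325,272). Now press down to z = 0.150, move out along +x, then back up.

```bash
python3 -m crank '[[0.001,0,0.03,0,0,0],[0.001,0,0.045,0,0,0],[0.001,0,0.055,0,0,0],[0.001,0,0.065,0,0,0],[0.001,0,0.075,0,0,0],[0.001,0,0.083,0,0,0],[0.001,0,0.09,0,0,0],[0.001,0,0.095,0,0,0],[0.001,0,0.0995,0,0,0],[0.001,0,0.0995,0,0,0]]'; python3 -c "
from h import *
st()"
```

```text
clock: 3.02
position: [0.623, -0.0753, 0.1539]
ee_rot: [0.001, 0.998, 0.066, 0.004]
contact_force: [5.6, 0.6, 13.5]
width: -0.0001
t 3.02 stand pos mm [ 34.7 -80.1 153.9] F stand [ 5.6 -0.2 13.5] q [-0.23  0.4   1.52  0.    1.22  1.21] w -0.0001
```

```bash
python3 -m crank '[[0.01,0,-0.002,0,0,0],[0.025,0,-0.002,0,0,0],[0.04,0,-0.002,0,0,0],[0.04,0,-0.04,0,0,0],[0.04,0,-0.085,0,0,0],[0.04,0,-0.096,0,0,0],[0.04,0,-0.096,0,0,0]]'; python3 - <<'E'
from h import *
from rig import viewer
st()
d=viewer.get_image("wrist");cv2.imwrite("pics/w2.png",d["frame"][150:450,0:480])
d=viewer.get_image("scene");a=cv2.resize(d["frame"][190:270,240:360],None,fx=4,fy=4,interpolation=cv2.INTER_CUBIC)
b=cv2.imread("pics/w2.png");c=np.zeros((620,480,3),np.uint8);c[:300]=b;c[300:]=a
cv2.imwrite("pics/c2.png",cv2.resize(c,None,fx=.96,fy=.96))
E
```

```text
clock: 3.9
position: [0.6622, -0.0698, 0.2499]
ee_rot: [0.001, 0.998, 0.066, 0.004]
contact_force: [0.2, -0.4, 0.5]
width: 0.0002
t 3.9 stand pos mm [ 74.3 -79.8 249.9] F stand [ 0.1 -0.5  0.5] q [-0.21  0.4   1.27  0.    1.46  1.23] w 0.0002
```

View pics/c2.png

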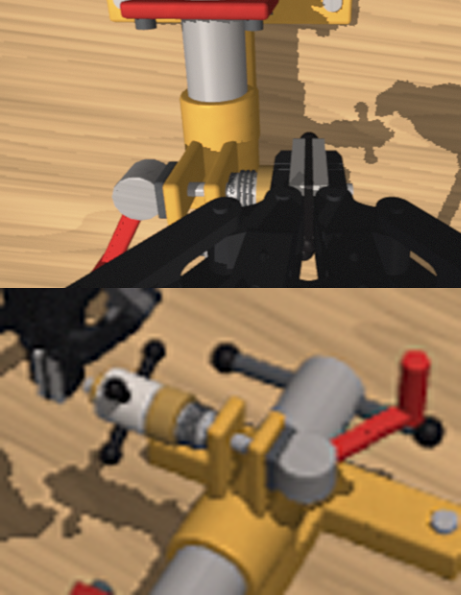

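The spokes are back in an X, so the nut has turned about a quarter. Now I'll measure the spoke angle from the depth cloud and compare it with the start.

```bash
cat >> h.py <<'E'
def nutang(d,yc=-.078):
    P=cloud(d);f=d["frame"].astype(int).max(-1)
    q=(P-O)@SR
    rr=np.hypot(q[...,0],q[...,2]-.165)
    m=(f<70)&(d["range_z"]>0)&(abs(q[...,1]-yc)<.014)&(rr>.022)&(rr<.047)&(abs(q[...,0])<.05)
    a=np.arctan2(q[m][:,2]-.165,q[m][:,0])
    e=np.angle(np.exp(4j*a).mean())/4
    return np.degrees(e)%90,m.sum(),np.abs(np.exp(4j*a).mean()).round(2),q[m].mean(0).round(4)
E
python3 - <<'E'
from h import *
from rig import viewer
print(nutang(pickle.load(open("scene0.pkl","rb"))),nutang(pickle.load(open("top0.pkl","rb"))))
d=viewer.get_image("scene");print(nutang(d));print(nutang(viewer.get_image("top")))
# lever angle
f=d["frame"].astype(int);P=(cloud(d)-O)@SR
for n in(1,):
    m=(f[...,2]>110)&(f[...,1]<60)&(abs(P[...,0])<.13)&(P[...,2]>.195)&(P[...,2]<.22);k=P[m].mean(0);print("knob",k,np.degrees(np.arctan2(k[1]-.04,k[0])),np.hypot(k[1]-.04,k[0]))
E
```

```text
(np.float64(48.04414113942838), np.int64(92), np.float64(0.9), array([ 0.008 , -0.0783,  0.1754])) (np.float64(47.51486167805149), np.int64(185), np.float64(0.81), array([-0.0053, -0.0763,  0.1791]))
(np.float64(58.5535106146996), np.int64(94), np.float64(0.9), array([ 0.0061, -0.0783,  0.1763]))
(np.float64(61.77950643575715), np.int64(22), np.float64(0.96), array([ 0.0215, -0.0774,  0.1934]))
knob [-0.06840486  0.07893718  0.20634771] 150.35074836984353 0.07871040978568752
```

The first press gave about 79° (1.39 rad), and the lever is at about 0.25 rad. Next I'll go over the knob with tool x radial (yaw = 150°) and the gripper half open.

```bash
python3 -c "
from h import *
st();print(go([-.0690,.0795,.235],150.3))"
```

```text
t 4.1 stand pos mm [ 73.1 -79.6 248. ] F stand [-0.6  0.8  0.3] q [-0.21  0.4   1.27  0.    1.46  1.23] w -0.0
(array([-0.1423, -0.1589,  0.0122]), array([ 3.6000e-01, -2.0000e-02, -1.5038e+02]))
```

```bash
python3 -m crank '[[-0.008,-0.01,0,0,0,-10],[-0.018,-0.02,0,0,0,-20],[-0.028,-0.03,0,0,0,-30],[-0.038,-0.042,0,0,0,-40],[-0.048,-0.053,0,0,0,-50],[-0.058,-0.064,0,0,0,-60],[-0.068,-0.075,0,0,0,-70],[-0.078,-0.087,0,0,0,-80],[-0.088,-0.098,0,0,0,-90],[-0.098,-0.109,0,0,0,-100],[-0.108,-0.12,0,0,0,-110],[-0.118,-0.131,0,0,0,-120],[-0.128,-0.143,0.006,0,0,-130],[-0.137,-0.153,0.012,0,0,-140],[-0.1423,-0.1589,0.012,0.3,0,-150],[-0.1423,-0.1589,0.012,0.3,0,-150.4],[-0.1423,-0.1589,0.012,0.3,0,-150.4],[-0.1423,-0.1589,0.012,0.3,0,-150.4]]' 0.5 40; python3 - <<'E'
from h import *
from rig import viewer
st();print(go([-.0690,.0795,.178],150.3))
d=viewer.get_image("wrist");cv2.imwrite("pics/w3.png",d["frame"])
E
```

```text
clock: 6.35
position: [0.4994, 0.0689, 0.235]
ee_rot: [0.0, 0.192, 0.981, 0.0]
contact_force: [0.5, -0.2, -0.5]
width: 0.0429
t 6.35 stand pos mm [-68.7  79.2 235. ] F stand [ 0.4 -0.2 -0.5] q [-0.    0.17  1.64 -0.    1.33 -1.18] w 0.0429
(array([0.0004, 0.0001, 0.057 ]), array([ 0.02,  0.04, -0.07]))
```

View pics/w3.png

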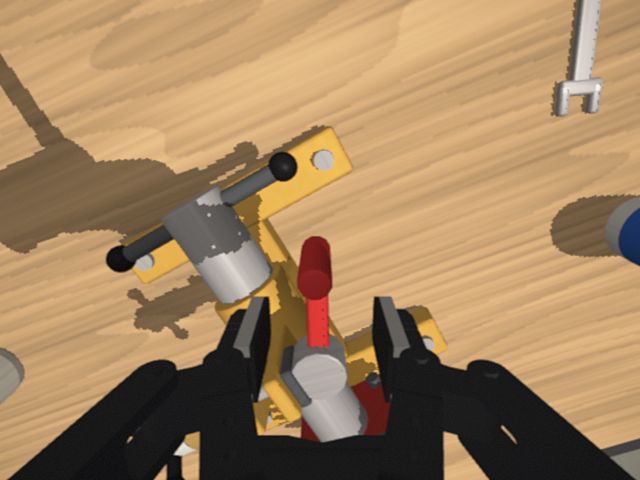

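The knob at (315,250) is centred between the open pads. I'll descend and pinch it.

```bash
python3 -m crank '[[0,0,0.03,0,0,0],[0,0,0.057,0,0,0],[0,0,0.057,0,0,0]]' && python3 -m crank '[[0,0,0,0,0,0],[0,0,0,0,0,0],[0,0,0,0,0,0],[0,0,0,0,0,0]]' 0 40; python3 -c "
from h import *
st()"
```

```text
clock: 6.78
position: [0.498, 0.0687, 0.1763]
ee_rot: [-0.002, 0.193, 0.981, -0.0]
contact_force: [0.4, -0.1, 0.5]
width: 0.0429
clock: 7.28
position: [0.4985, 0.0684, 0.1773]
ee_rot: [-0.001, 0.193, 0.981, -0.001]
contact_force: [-1.3, -1.3, 3.6]
width: 0.0172
t 7.28 stand pos mm [-69.7  78.9 177.3] F stand [-1.5 -1.1  3.6] q [-0.    0.21  1.74 -0.    1.2  -1.18] w 0.0172
```

```bash
python3 -m crank '[[-0.0003,0.007,0,0,0,5],[-0.0012,0.0139,0,0,0,10],[-0.0048,0.0274,0,0,0,20],[-0.0107,0.04,0,0,0,30],[-0.0187,0.0514,0,0,0,40],[-0.0187,0.0514,0,0,0,40]]'; cat >> h.py <<'E'
def lev():
    from rig import manip
    s=manip.get_state();p=stand(s["position"]);f=SR.T@s["contact_force"]
    phi=np.arctan2(p[1]-.04,p[0]);t=np.array([np.sin(phi),-np.cos(phi)]);n=np.array([np.cos(phi),np.sin(phi)])
    x=SR.T@Rt(s).apply([1,0,0])
    print("t %.2f r %.3f toolr %.3f rad %.1fmm Ftan %.1f Frad %.1f z %.4f w %.4f"%(s["clock"],np.radians(164.5)-phi,np.radians(164.5)-np.arctan2(x[1],x[0]),1e3*np.hypot(p[0],p[1]-.04),f[:2]@t,f[:2]@n,p[2],s["width"]))
E
python3 -c "
from h import *
lev()"
python3 -m crank '[[-0.0003,0.007,0,0,0,5],[-0.0012,0.0139,0,0,0,10],[-0.0012,0.0139,0,0,0,10]]' >/dev/null; python3 -c "
from h import *
lev()"
```

```text
clock: 8.02
position: [0.5361, 0.109, 0.1773]
ee_rot: [-0.0, 0.516, 0.857, -0.001]
contact_force: [1.5, -2.1, 1.7]
width: 0.0169
t 8.03 r 0.950 toolr 0.945 rad 78.9mm Ftan 0.3 Frad -2.5 z 0.1773 w 0.0169
t 8.40 r 1.124 toolr 1.117 rad 78.8mm Ftan -1.0 Frad -2.3 z 0.1773 w 0.0170
```

```bash
for i in 1 2 3; do python3 -m crank '[[-0.0003,0.007,0,0,0,5],[-0.0012,0.0139,0,0,0,10],[-0.0012,0.0139,0,0,0,10]]' >/dev/null; python3 -c "
from h import *
lev()"; done
```

```text
t 8.78 r 1.291 toolr 1.288 rad 78.6mm Ftan -1.9 Frad -2.5 z 0.1773 w 0.0167
t 9.15 r 1.454 toolr 1.459 rad 78.4mm Ftan -4.4 Frad -2.4 z 0.1773 w 0.0171
t 9.53 r 1.608 toolr 1.631 rad 78.0mm Ftan -4.8 Frad -2.5 z 0.1772 w 0.0166
```

```bash
python3 -m crank '[[-0.0003,0.007,0,0,0,5],[-0.0012,0.0139,0,0,0,10],[-0.0012,0.0139,0,0,0,10],[-0.0012,0.0139,0,0,0,10]]' >/dev/null; python3 -c "
from h import *
lev()"; python3 -m crank '[[-0.0012,-0.0139,0,0,0,-10],[-0.0048,-0.0274,0,0,0,-20],[-0.0107,-0.04,0,0,0,-30],[-0.0187,-0.0514,0,0,0,-40],[-0.0286,-0.0613,0,0,0,-50],[-0.0286,-0.0613,0,0,0,-50]]' >/dev/null; python3 -c "
from h import *
lev()"
```

```text
t 10.03 r 1.751 toolr 1.802 rad 77.7mm Ftan -7.9 Frad -1.6 z 0.1771 w 0.0171
t 10.78 r 0.859 toolr 0.925 rad 78.4mm Ftan -3.3 Frad -9.0 z 0.1774 w 0.0168
```

Resistance begins around r ≈ 1.3–1.4, and the estimated final clamp load is 95–128 N. That is in the window but on the low side, so I'll add about 0.4 rad on the nut. First I release the knob and rise.

```bash
python3 -m crank '[[0,0,0,0,0,0],[0,0,0,0,0,0],[0,0,-0.03,0,0,0],[0,0,-0.07,0,0,0],[0,0,-0.07,0,0,0]]' 0.5 >/dev/null; python3 - <<'E'
from h import *
from rig import viewer
lev();st()
print(go([.025,-.0725,.225],0))
d=viewer.get_image("scene");print(nutang(d,-.072))
f=d["frame"].astype(int);P=(cloud(d)-O)@SR
m=(f[...,2]>110)&(f[...,1]<60)&(abs(P[...,0])<.13)&(P[...,2]>.195)&(P[...,2]<.22);k=P[m].mean(0);print("knob",k,np.radians(164.5)-np.arctan2(k[1]-.04,k[0]),m.sum())
E
```

```text
t 11.40 r 0.899 toolr 0.924 rad 78.1mm Ftan 1.2 Frad -0.4 z 0.2509 w 0.0427
t 11.4 stand pos mm [-30.5 111.9 250.9] F stand [ 1.2  0.1 -0.2] q [ 0.07  0.22  1.54 -0.    1.39 -0.44] w 0.0427
(array([-0.1918, -0.0161,  0.0266]), array([9.0000e-02, 2.9000e-01, 1.1158e+02]))
(np.float64(58.302571344704134), np.int64(102), np.float64(0.89), array([ 0.0038, -0.0723,  0.1762]))
knob [-0.03162722  0.11339367  0.20721446] 0.8933912595951463 38
```

```bash
python3 -m crank '[[-0.017,-0.001,0,0,0,10],[-0.035,-0.003,0,0,0,20],[-0.052,-0.004,0,0,0,30],[-0.07,-0.006,0,0,0,40],[-0.087,-0.007,0,0,0,50],[-0.105,-0.009,0,0,0,60],[-0.122,-0.01,0,0,0,70],[-0.14,-0.012,0,0,0,80],[-0.157,-0.013,0,0,0,90],[-0.174,-0.015,0,0,0,100],[-0.1918,-0.0161,0,0,0,110],[-0.1918,-0.0161,0.0266,0,0.3,111.6],[-0.1918,-0.0161,0.0266,0,0.3,111.6],[-0.1918,-0.0161,0.0266,0,0.3,111.6]]' 0 40 >/dev/null;  python3 -c "
from h import *
st();print(go([.025,-.0725,.190],0))"
```

```text
t 13.2 stand pos mm [ 23.5 -72.1 222.5] F stand [-0.1  0.  -0.1] q [-0.22  0.34  1.43 -0.    1.37  1.21] w 0.0003
(array([0.0016, 0.0004, 0.0325]), array([-0.  ,  0.21,  0.02]))
```

```bash
python3 -m crank '[[0.0016,0,0.01,0,0,0],[0.0016,0,0.018,0,0,0],[0.0016,0,0.025,0,0,0],[0.0016,0,0.03,0,0,0],[0.0016,0,0.033,0,0,0],[0.0016,0,0.033,0,0,0]]' >/dev/null;  python3 -c "
from h import *
st()"; python3 -m crank '[[0.0016,0,0.01,0,0,0],[0.0016,0,-0.03,0,0,0],[0.0016,0,-0.03,0,0,0]]' >/dev/null;  python3 - <<'E'
from h import *
from rig import viewer
st();d=viewer.get_image("scene");print(nutang(d,-.072));cv2.imwrite("pics/n4.png",cv2.resize(d["frame"][170:290,220:380],None,fx=4,fy=4,interpolation=cv2.INTER_CUBIC))
print(go([-.0310,.1124,.245],113.5))
E
```

```text
t 13.95 stand pos mm [ 33.3 -72.4 194.5] F stand [10.1  1.9 11.3] q [-0.22  0.36  1.47  0.    1.29  1.21] w -0.0
t 14.32 stand pos mm [ 36.2 -72.9 227.7] F stand [-0.2 -0.5 -0.2] q [-0.22  0.34  1.41  0.    1.36  1.21] w 0.0
(np.float64(31.902927379253928), np.int64(100), np.float64(0.88), array([ 0.0088, -0.0722,  0.1755]))
(array([-0.0655, -0.1849, -0.0212]), array([   1.27,   -0.56, -113.46]))
```

View pics/n4.png

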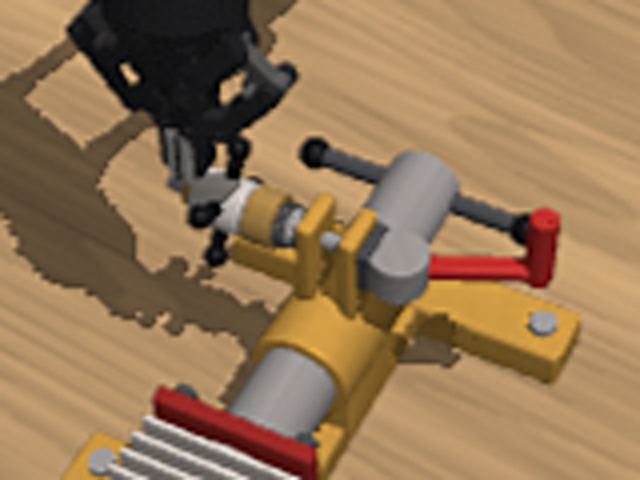

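The spokes moved from 58° to 32°, so the nut turned about 0.46 rad more, and the lever stayed at about 0.9. Back to the knob.

```bash
python3 -m crank '[[-0.006,-0.016,-0.02,0,0,-10],[-0.012,-0.033,-0.0212,0,0,-20],[-0.018,-0.05,-0.0212,0,0,-30],[-0.024,-0.066,-0.0212,0,0,-40],[-0.03,-0.082,-0.0212,0,0,-50],[-0.035,-0.098,-0.0212,0,0,-60],[-0.041,-0.114,-0.0212,0,0,-70],[-0.047,-0.13,-0.0212,0,0,-80],[-0.053,-0.147,-0.0212,0,0,-90],[-0.059,-0.163,-0.0212,0,0,-100],[-0.0655,-0.1849,-0.0212,1.2,-0.5,-110],[-0.0655,-0.1849,-0.0212,1.2,-0.5,-113.4],[-0.0655,-0.1849,-0.0212,1.2,-0.5,-113.4],[-0.0655,-0.1849,-0.0212,1.2,-0.5,-113.4]]' 0.5 40 >/dev/null;  python3 - <<'E'
from h import *
from rig import viewer
st();lev()
d=viewer.get_image("scene")
f=d["frame"].astype(int);P=(cloud(d)-O)@SR
m=(f[...,2]>110)&(f[...,1]<60)&(abs(P[...,0])<.13)&(P[...,2]>.195)&(P[...,2]<.22);k=P[m].mean(0);print("knob",k,np.radians(164.5)-np.arctan2(k[1]-.04,k[0]),m.sum())
print(go([-.0310,.1130,.178],113.5))
E
```

```text
t 16.12 stand pos mm [-31.3 112.2 244.3] F stand [ 0.4 -0.5  0.8] q [ 0.07  0.22  1.55  0.    1.37 -0.47] w 0.0426
t 16.12 r 0.891 toolr 0.892 rad 78.7mm Ftan 0.2 Frad -0.6 z 0.2443 w 0.0426
knob [-0.03115823  0.11420515  0.20661264] 0.902733143847104 34
(array([0.0007, 0.0005, 0.0664]), array([ 0.03,  0.  , -0.12]))
```

```bash
python3 -m crank '[[0.0007,0.0005,0.03,0,0,0],[0.0007,0.0005,0.0664,0,0,0],[0.0007,0.0005,0.0664,0,0,0]]' >/dev/null; python3 -m crank '[[0,0,0,0,0,0],[0,0,0,0,0,0],[0,0,0,0,0,0],[0,0,0,0,0,0]]' 0 60 >/dev/null
python3 -c "
from h import *
lev()"
for i in 1 2 3 4; do python3 -m crank '[[-0.0003,0.007,0,0,0,5],[-0.0012,0.0139,0,0,0,10],[-0.0012,0.0139,0,0,0,10]]' >/dev/null; python3 -c "
from h import *
lev()"; done
```

```text
t 17.05 r 0.876 toolr 0.893 rad 79.7mm Ftan -1.6 Frad -0.3 z 0.1766 w 0.0166
t 17.43 r 1.056 toolr 1.067 rad 79.5mm Ftan -1.6 Frad -0.3 z 0.1767 w 0.0166
t 17.80 r 1.225 toolr 1.239 rad 79.3mm Ftan -3.0 Frad -1.2 z 0.1767 w 0.0163
t 18.18 r 1.389 toolr 1.411 rad 79.1mm Ftan -3.8 Frad -1.1 z 0.1766 w 0.0163
t 18.55 r 1.550 toolr 1.582 rad 78.9mm Ftan -5.2 Frad -0.2 z 0.1766 w 0.0164
```

```bash

for i in 1 2 3; do python3 -m crank '[[-0.0003,0.007,0,0,0,5],[-0.0012,0.0139,0,0,0,10],[-0.0012,0.0139,0,0,0,10],[-0.0012,0.0139,0,0,0,10]]' >/dev/null; python3 -c "
from h import *
lev()"; done
```

```text
t 19.05 r 1.676 toolr 1.754 rad 78.2mm Ftan -9.1 Frad -2.3 z 0.1766 w 0.0164
t 19.55 r 1.822 toolr 1.926 rad 77.8mm Ftan -7.7 Frad 0.7 z 0.1766 w 0.0164
t 20.05 r 2.013 toolr 2.100 rad 76.9mm Ftan 0.5 Frad 0.8 z 0.1767 w 0.0162
```

```bash

python3 -m crank '[[0.0007,0.007,0,0,0,4],[-0.0002,0.0139,0,0,0,9],[-0.0018,0.021,0,0,0,13],[-0.0038,0.0274,0,0,0,18],[-0.0038,0.0274,0,0,0,18]]' >/dev/null; python3 -c "
from h import *
lev()"; python3 -m crank '[[0,0.007,0,0,0,4],[-0.001,0.0139,0,0,0,9],[-0.0025,0.02,0,0,0,11],[-0.003,0.024,0,0,0,11],[-0.003,0.024,0,0,0,11]]' >/dev/null; python3 -c "
from h import *
lev()"
```

```text
t 20.68 r 2.353 toolr 2.414 rad 77.2mm Ftan -5.5 Frad 1.1 z 0.1766 w 0.0163
t 21.30 r 2.641 toolr 2.607 rad 77.4mm Ftan -7.0 Frad 1.3 z 0.1768 w 0.0167
```

```bash

python3 -m crank '[[0,0.004,0,0,0,0],[0,0.004,0,0,0,0],[0,0.004,0,0,0,0]]' >/dev/null; python3 -c "
from h import *
lev()"; python3 -m crank '[[0,0,0,0,0,0],[0,0,0,0,0,0],[0,0,-0.03,0,0,0],[0,0,-0.08,0,0,0],[0,0,-0.12,0,0,0],[0,0,-0.12,0,0,0]]' 0.5 >/dev/null; python3 - <<'E'
from h import *
from rig import viewer
st()
d=viewer.get_image("scene");cv2.imwrite("pics/n5.png",cv2.resize(d["frame"][150:400,180:500],None,fx=2.4,fy=2.4,interpolation=cv2.INTER_CUBIC))
f=d["frame"].astype(int);P=(cloud(d)-O)@SR
m=(f[...,2]>110)&(f[...,1]<60)&(abs(P[...,0])<.13)&(P[...,2]>.195)&(P[...,2]<.22);k=P[m].mean(0);print("knob",k,np.radians(164.5)-np.arctan2(k[1]-.04,k[0]),m.sum())
print(nutang(d,-.063))
E
```

```text
t 21.68 r 2.640 toolr 2.607 rad 77.3mm Ftan -10.8 Frad 1.3 z 0.1769 w 0.0165
t 22.43 stand pos mm [ 79.1  53.9 300.9] F stand [-0.   0.1 -1.1] q [-0.02  0.37  1.19  0.02  1.59  1.15] w 0.0425
knob [0.07800183 0.06073698 0.20661363] 2.6112244990215716 59
(np.float64(31.849722399818024), np.int64(99), np.float64(0.9), array([ 0.0082, -0.0661,  0.1755]))
```

View pics/n5.png

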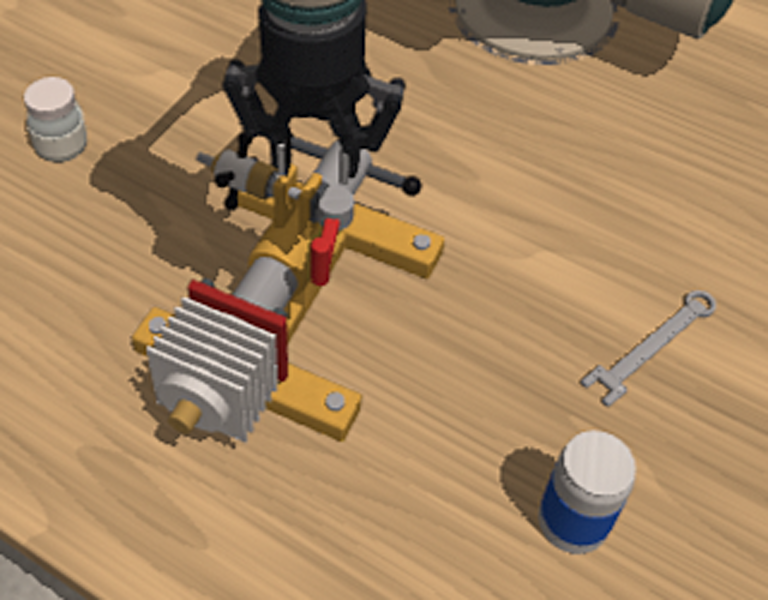

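The lever is at its stop (about 2.61 rad) and stays shut with the hand clear. The spanner, can and jar are where they were. Handing in.

```bash
python3 -c "
from rig import job
print(job.sign_off())"
```

```text
the job is handed in; nothing more can be done
None
```

The clamp is set and the lever is fully closed; I handed the job in at about 22.5 s of the 72 s allowed, and no verdict was reported.

- **Nut:** I pressed the +x spoke down twice. The first press turned the nut about 1.39 rad. I then tested the lever, which first resisted at about 1.3–1.4 rad. That was acceptable but on the loose side, so I added about 0.46 rad.
- **Lever:** On the final swing, resistance began at about 1.2 rad and the knob force peaked near 9 N. I pushed the lever to its stop and let go.
- **Last checks:** With the gripper about 90 mm above the knob, the camera put the lever at about 2.61 rad. The nut had not moved (31.9° before and after closing). In the last picture the spanner, oil can and jar were standing as at the start, judged by eye only.
- **Not certain:** The clamp force was never measured directly. The knob forces along the final swing disagreed with each other, implying about 105–145 N, with my best guess around 130 N. One reading, at about 2.0 rad, was near zero where I expected roughly 6 N, and I left it out.

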